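# Spring check of a tilt stage

### The job

Check the spring of the dish tilt stage: with a fingertip, press down the black corner pad on the green mark's side until the blue pointer stands level with the green mark, not past it, hold it there for about a second, then let the corner spring back up so that the pointer stands at the middle of the scale again, and move clear. Do not press the other corner. Leave the dish lying on the plate and the things around the stage where they are; nothing is gripped or lifted.

Things in the scene. Friction and masses are not known exactly. Their poses are not given: they have to be found in the camera images.
- stage: the tilt stage, fixed to the bench: black base 150 x 180 x 12 mm, an aluminium plate (115 x 170 x 8 mm, top face 64 mm above the bench) rocking on it, and on its far side a white upright scale bar (136 mm long, top edge 188 mm above the bench). Origin on the bench under the plate's middle; x points across the plate to the scale, y to its left along the scale, z up. The hinge runs along x, 60 mm above the origin. The pads lie on the two corners away from the scale
- stage_axis (a point): fixed point on the hinge axis, 60 mm above the stage's origin, with the stage's axes
- tilt_plate (a joint): tilt of the plate in rad: 0 at rest (level), positive when the left (stage +y) side is pressed down, negative when the right side is; stops at -0.42 and 0.42. A spring returns it to 0: about 1.2 N m per rad, so about 2.7 N on a pad at 0.15 rad and 5.7 N at 0.3 rad; well damped
- pointer_tip (a point): centre of the blue ball (10 mm across) at the top of the blue upright pointer carried by the plate, 130 mm above the hinge axis and 80 mm from the stage's middle in its +x. It leans towards the side that is pressed: it moves along the scale by 130 mm x sin(tilt), 0 at the middle. Its axes are those of the stage when the plate is level
- plate_center (a point): middle of the plate's top face, 4 mm above the hinge axis; tilts with the plate
- pad_left_top (a point): top of the black domed rubber pad (28 mm across, 8 mm high) on the plate's left (stage +y) corner, 42 mm from the hinge's middle in stage -x and 66 mm in +y; 72 mm above the bench at rest (the rules call this pad tilt_plate_c0). It goes down about 6.6 mm per 0.1 rad
- pad_right_top (a point): top of the same kind of pad on the right (stage -y) corner, 66 mm to the other side (tilt_plate_c1 in the rules)
- green_mark_mid (a point): middle of the green clip mark (14 x 12 x 20 mm, 12 mm along the scale) straddling the scale bar's top edge, 188 mm above the bench, 18 to 38 mm left or right of the scale's middle, with the stage's axes. Fixed during a run
- yellow_mark_mid (a point): middle of the yellow clip mark of the same size, always on the other side of the scale; it plays no part
- dish: clear covered culture dish, 64 mm across, 15 mm high, lying loose near the middle of the plate; origin at its underside's centre
- tip_box: white pipette-tip box with a blue top, 110 x 80 x 72 mm, loose on the bench to the stage's left; origin at its underside's centre
- tube_rack: low black microtube rack, 70 x 130 x 34 mm, loose, beyond the scale; origin at its underside's centre
- jar: amber jar with blue cap, 50 mm across, 75 mm high, loose, to the stage's right; origin at its underside's centre
There are look-alikes about, which are no part of the job. Several things have the shape of the dish; the one meant has the colours described above.

How it is judged:
On the way, in this order (a step that is already met when the one before it is completed fails the run):
1. a fingertip on the pad of the green mark's side holds the pointer within 6 mm of the green mark's middle for 0.8 s (y of pointer_tip in the frame of green_mark_mid between -0.006 and 0.006 m and ((y of green_mark_mid in the frame of stage_axis above 0 m and contact force between the fingers and tilt_plate_c0 above 0.5 N) or (y of green_mark_mid in the frame of stage_axis below 0 m and contact force between the fingers and tilt_plate_c1 above 0.5 N))), for 0.8 s.
2. the pad is let go and the pointer is back within 3 mm of the scale's middle (y of pointer_tip in the frame of stage_axis between -0.003 and 0.003 m and contact force between the fingers and stage below 0.1 N), for 0.2 s.
At the end, for the whole second after the job is handed in: the pointer rests within 3 mm of the scale's middle, the dish lies on the plate within 10 mm of where it was, the tip box, tube rack and jar stand within 15 mm of where they were, and all is upright and at rest (y of pointer_tip in the frame of stage_axis between -0.003 and 0.003 m and velocity of joint tilt_plate between -0.05 and 0.05 rad/s and distance of dish from where it was at the start of the episode below 0.01 m and angle between each of dish, tip_box, tube_rack, jar's own z axis and vertical below 0.1 rad and linear speed of dish below 0.02 m/s and distance of each of tip_box, tube_rack, jar from where it was at the start of the episode below 0.015 m); the robot touches nothing.
It fails at once if the pointer went more than 11 mm past the green mark's middle ((y of green_mark_mid in the frame of stage_axis above 0 m and y of pointer_tip in the frame of green_mark_mid above 0.011 m) or (y of green_mark_mid in the frame of stage_axis below 0 m and y of pointer_tip in the frame of green_mark_mid below -0.011 m)).
It fails at once if the other corner was pressed (pointer more than 8 mm to the wrong side) ((y of green_mark_mid in the frame of stage_axis above 0 m and y of pointer_tip in the frame of stage_axis below -0.008 m) or (y of green_mark_mid in the frame of stage_axis below 0 m and y of pointer_tip in the frame of stage_axis above 0.008 m)).
It fails at once if the dish was lifted off the plate or shoved (z of dish in the frame of plate_center above 0.012 m or distance of dish from where it was at the start of the episode above 0.025 m).
It fails at once if a thing beside the stage was lifted, knocked over or shoved (height (world z) of any of tip_box, tube_rack, jar above 0.012 m or distance of any of tip_box, tube_rack, jar from where it was at the start of the episode above 0.03 m or angle between any of tip_box, tube_rack, jar's own z axis and vertical above 0.3 rad).
It also fails if it takes over 40 s, if anything falls off the work surface, if the arm or the gripper's body presses on something with over 40 N, if the wrist force passes 120 N, or if a joint passes its speed limit or range.

### The arm

A 6-joint arm with a two-finger parallel gripper is mounted at the origin on the work surface. World frame = base frame: x ahead of the robot, y to its left, z up, the work surface at z = 0. Lengths are in m, angles in rad, forces in N, time in s.
With the tool pointing down it reaches from about 0.425 to 0.95 m from the base axis. Payload 3.5 kg.
Tool frame: the origin (TCP) lies midway between the tips of the shut fingers; the grasp point (between the pads) lies 19 mm behind it; z points along the fingers, y is the line along which they close (so a half turn about z gives the same grasp; the last joint's range is limited). The gripper opens to 85 mm and grips with 20 to 120 N. Pads are 22 mm wide; open, the fingers measure 114 mm over their backs; the gripper's body (76 mm by 85 mm) begins 54 mm behind the grasp point. The pads swing forward as they close: fully open they stand 13 mm farther back than shut.
Start: joints at [-1.299, 0.286, 1.577, -0, 1.279, -0.15], TCP at [0.276, -0.616, 0.231] pointing down, gripper open.
Joint ranges: [-2.77, 2.77], [-0.9, 2.22], [0.21, 2.48], [-1.53, 4.67], [0.24, 2.81], [-2.84, 2.84]. Speed limits (rad/s): [2.79, 2.79, 3.14, 3.14, 3.14, 3.14].

### API

Orientations are given as a unit quaternion [x, y, z, w].
In Python, from plant import * gives the robot as it stands.
- The arm moves only by the tool move_arm, never from a script. Its argument "moves" is a list of rows, each a list of 3 entries, a list of its own where there are three numbers: the opening, from 0 (shut) to 1 (fully open), then the shift along the tool's x, y, z in m, then the turn, a rotation vector about the tool's x, y, z in rad. A call has exactly 10 rows; each row shifts and turns the commanded pose from where the row before left it, along the tool's axes as they then stand; what a row does not reach is not made up. A row lasts 1/12 s, in which the tool goes at most 41.7 mm and 7.16 degrees, less where a joint would pass 70% of its speed; a pose out of reach is approached as far as the arm can. A call is refused whole if a number of a shift passes 0.0417 or a number of a turn 0.125, either way. A call with a gripper value outside its range is refused whole. The fingers move at their own pace and stop on an object; "grip_force" is the grip in N (left out, the last holds). Time passes only in rows, so rows that do not move let the fingers close, or fill a call up. It gives the time, the measured TCP pose, the force, the opening and the grip force at its end, in the units of the state.
- get_state(): the state, without advancing time (a new reading comes with each control period).
- read_camera(name): name is "scene" or "top"; returns the picture (400x640x3 uint8, red, green, blue); there is no depth.
- camera_params(name): a dict with "fx", "fy", "cx", "cy" (pixels), "rvec" (rotation vector, rad) and "tvec" (3), from world to camera coordinates, as OpenCV has them. Camera axes: x right, y down, z forward; pixel columns grow to the right and rows downward; lengths in m; the calibration is good to about 2 mm. A picture is of the moment at which its call begins. camera_params takes no time and is no camera call.
- sign_off(): hands the job in; it is judged then, once.
The state is a dict: "time": time; "qpos": joint angles; "dq": joint speeds; "joint_efforts": joint torques, N m; "eef_pos": TCP position; "tcp_rot": TCP orientation; "contact_force": force on the tool from outside, world axes, zero at the start; "wrist_torque": the same for the moment, N m; "opening": opening from 0.0 (shut) to 1.0 (fully open); "finger_force": force on a finger pad.
Only numpy, scipy, OpenCV 4.12 (cv2) and the standard library are available. Lean on these libraries where they do the work, as an engineer would, in place of code of your own. Each camera call takes 0.05 s, during which the arm holds its last target. There are 200 camera calls.

## Working session

There is one attempt and no reset: what is moved stays moved. The work goes in short steps, Python scripts to look and compute and a tool call to move; the robot and the scene stay as the last step left them, time stands still between calls to the robot, and variables do not carry over. Pictures are saved under pics/ and viewed, at most 10 in all, crops included, and the job is handed in when it is done.

Besides the shell and the picture viewer there is one more tool, called after "Request:" by a JSON object that holds its "api" and its "payload", one argument or row to a line. move_arm: Moves the arm, as the interface text tells. Its arguments: {"type":"object","properties":{"moves":{"type":"array"},"grip_force":{"type":"number"}},"required":["moves"]}

```bash
mkdir -p pics; python3 - <<'E'
from plant import *
import cv2
for n in ("scene","top"):
    cv2.imwrite(f"pics/{n}0.png", read_camera(n)[:,:,::-1]); print(camera_params(n))
s=get_state(); print(s)
E
```

```text
{'fx': 365.9295431085702, 'fy': 365.9295431085702, 'cx': 314.9224277560641, 'cy': 198.02404427184723, 'rvec': array([ 2.05116781,  1.11377122, -0.49719339]), 'tvec': array([-0.40852472, -0.21768967,  1.16538819])}
{'fx': 450.3087249050961, 'fy': 450.3087249050961, 'cx': 325.7251386915676, 'cy': 195.9485911617835, 'rvec': array([ 2.00831383, -2.22216003,  0.23235702]), 'tvec': array([0.12715449, 0.60976992, 1.15045352])}
{'time': 0.1, 'qpos': array([-1.29898282e+00,  2.87112230e-01,  1.57803157e+00,  2.46182722e-06,
        1.27859957e+00, -1.49999656e-01]), 'dq': array([ 0.00203804, -0.00065787, -0.00312097, -0.00028282, -0.00047294,
        0.00164872]), 'joint_efforts': array([ 3.83660090e-04, -4.07297802e+01, -2.93699169e+01, -1.64030121e-04,
        3.42660234e-03,  1.46189177e-05]), 'eef_pos': array([ 0.27622194, -0.61524421,  0.23006153]), 'tcp_rot': array([ 9.77841036e-01,  2.09346010e-01, -6.42801000e-05, -1.07343590e-03]), 'contact_force': array([0.24292679, 0.57705606, 0.3782169 ]), 'wrist_torque': array([-0.03517543, -0.00528462, -0.0195827 ]), 'finger_force': 0.0, 'opening': 1.0030192694983937}
```

View pics/scene0.png

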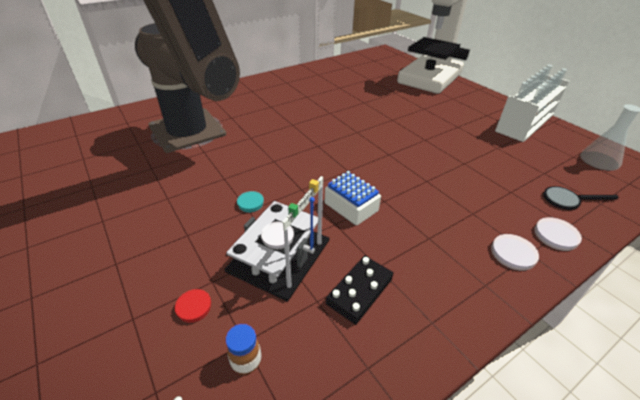

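View pics/top0.png

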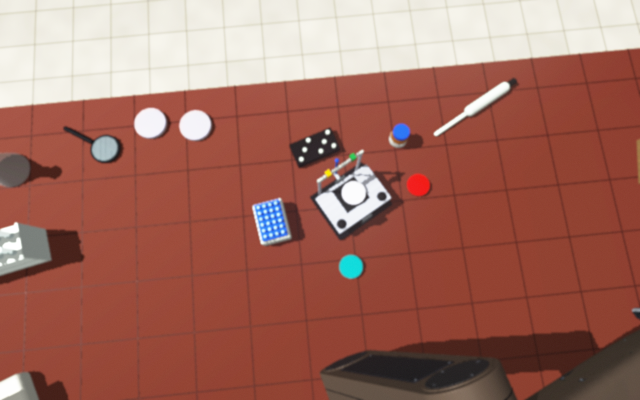

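The top view shows the stage at about (353,198). The green mark is at (353,156), the yellow mark at (328,173), and the pads at (341,224) and (381,196). The dish is at (354,193). Seen from above, green is on the right (jar) side. Next I'll check this in an enlarged crop of each view.

```bash
python3 - <<'E'
import cv2, numpy as np
a=cv2.imread("pics/top0.png")[140:245,300:410]; b=cv2.imread("pics/scene0.png")[170:300,220:335]
cv2.imwrite("pics/crop1.png",np.hstack([cv2.resize(a,(400,382),interpolation=2),cv2.resize(b,(338,382),interpolation=2)]))
E
cat > h.py <<'E'
import numpy as np, cv2
from plant import *
def ray(n,uv):
    c=camera_params(n);R=cv2.Rodrigues(c['rvec'])[0]
    d=R.T@np.array([(uv[0]-c['cx'])/c['fx'],(uv[1]-c['cy'])/c['fy'],1]);return -R.T@c['tvec'],d
def onz(n,uv,z):
    o,d=ray(n,uv);return o+d*(z-o[2])/d[2]
def proj(n,p):
    c=camera_params(n);q=cv2.Rodrigues(c['rvec'])[0]@np.array(p)+c['tvec'];return np.array([c['fx']*q[0]/q[2]+c['cx'],c['fy']*q[1]/q[2]+c['cy']])
E
```

```text
(no output)
```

View pics/crop1.png

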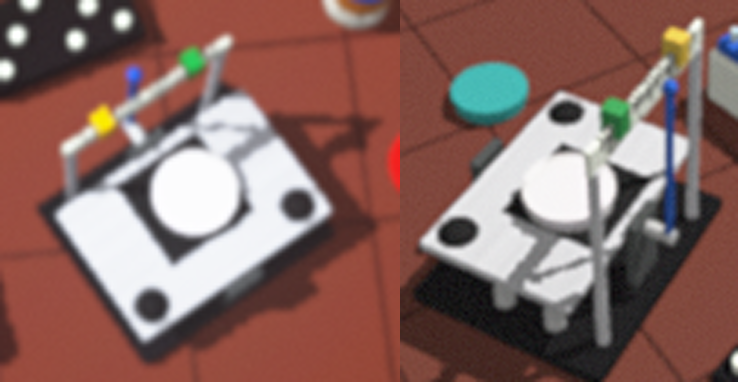

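The crop confirms it. The green mark at top (353,157) and scene (293,210) is on the jar side, which is stage right. The pad to press is therefore the right one, at top (381.7,196.4) and scene (239.4,248.6).

Candidates:
- **Pads:** right pad at top (382,196), left pad at (341,224). I'll press the right one.
- **Marks:** green at (353,157), yellow at (328,173). I'll use green.
- **Dish look-alikes:** red (418,185), teal (351,266), pinkish (195,125) and (150,123). The dish itself is the one on the plate.

```bash
python3 - <<'E'
from h import *
def T(u,v): return (300+u/3.636,140+v/3.636)
def S(u,v): return (220+(u-400)/2.939,170+v/2.939)
pr=(onz('top',T(297,205),.071)+onz('scene',S(457,231),.071))/2
pl=(onz('top',T(151,305),.071)+onz('scene',S(566,111),.071))/2
for n,a,b in(('top',T(297,205),T(151,305)),('scene',S(457,231),S(566,111))): print(n,onz(n,a,.071),onz(n,b,.071))
y=(pl-pr);print('len',np.linalg.norm(y),'exp .132');y/=np.linalg.norm(y);x=np.array([y[1],-y[0],0])
org=(pr+pl)/2+.042*x;org[2]=0
print('org',org,'yaw',np.arctan2(x[1],x[0]))
def st(p): d=p-org;return np.round([d@x,d@y,p[2]],4)
for nm,z,t,s in(('green',.192,T(192,61),S(616,118)),('yellow',.192,T(102,120),S(677,47)),('ball',.19,T(133,73),S(671,87))):
    print(nm,st(onz('top',t,z)),st(onz('scene',s,z)))
print('dish',st(onz('top',T(195,193),.079)))
from scipy.spatial.transform import Rotation as R
s=get_state();M=R.from_quat(s['tcp_rot']).as_matrix();print(M.round(3)); 
for h in(0.02,0.06,.1): print(h,'tool-frame shift',M.T@(pr+[0,0,h]-s['eef_pos']))
print('x',x,'pad',pr)
E
```

```text
top [ 0.60159808 -0.08375162  0.071     ] [0.53859096 0.03125445 0.071     ]
scene [ 0.61289429 -0.08643295  0.071     ] [0.54940762 0.02859751 0.071     ]
len 0.13126070054599975 exp .132
org [ 0.61242558 -0.00734579  0.        ] yaw 0.5027554402163196
green [ 0.0619 -0.0347  0.192 ] [ 0.0675 -0.0387  0.192 ]
yellow [0.0626 0.0385 0.192 ] [0.0677 0.0335 0.192 ]
ball [0.078  0.0024 0.19  ] [0.0809 0.0013 0.19  ]
dish [ 0.0026 -0.0037  0.079 ]
[[ 0.912  0.409 -0.001]
 [ 0.409 -0.912  0.002]
 [ 0.    -0.002 -1.   ]]
0.02 tool-frame shift [ 0.51901627 -0.34786042  0.1399695 ]
0.06 tool-frame shift [ 0.51902922 -0.34794547  0.09996959]
0.1 tool-frame shift [ 0.51904217 -0.34803052  0.05996969]
x [0.8762582  0.48184184 0.        ] pad [ 0.60724619 -0.08509228  0.071     ]
```

Right pad is near (0.607,-0.085) with about 5 mm uncertainty, and the green mark is about -37 mm along the scale. I'll shut the fingers and move high above the pad.

Request:
{"api": "move_arm", "payload": {
  "moves": [
    [0,[0.034,-0.023,0],[0,0,0]],
    [0,[0.034,-0.023,0],[0,0,0]],
    [0,[0.034,-0.023,0],[0,0,0]],
    [0,[0.034,-0.023,0],[0,0,0]],
    [0,[0.034,-0.023,0],[0,0,0]],
    [0,[0.034,-0.023,0],[0,0,0]],
    [0,[0.034,-0.023,0],[0,0,0]],
    [0,[0.034,-0.023,0],[0,0,0]],
    [0,[0.034,-0.023,0],[0,0,0]],
    [0,[0.034,-0.023,0],[0,0,0]]
  ],
  "grip_force": 20
}}

```text
time: 0.93
eef_pos: [0.4928, -0.2647, 0.2309]
tcp_rot: [0.978, 0.209, -0.0, -0.0]
contact_force: [0.4, 0.2, -0.6]
opening: -0.002
finger_force: 0.0
```

Request:
{"api": "move_arm", "payload": {
  "moves": [
    [0,[0.03,-0.02,0],[0,0,0]],
    [0,[0.03,-0.02,0],[0,0,0]],
    [0,[0.03,-0.02,0],[0,0,0]],
    [0,[0.03,-0.02,0],[0,0,0]],
    [0,[0.03,-0.02,0],[0,0,0]],
    [0,[0.02,-0.012,0],[0,0,0]],
    [0,[0.01,-0.006,0.02],[0,0,0]],
    [0,[0,0,0.03],[0,0,0]],
    [0,[0,0,0.03],[0,0,0]],
    [0,[0,0,0.02],[0,0,0]]
  ]
}}

```text
time: 1.77
eef_pos: [0.6067, -0.0843, 0.1277]
tcp_rot: [0.978, 0.21, -0.002, -0.001]
contact_force: [-0.7, -0.5, -1.0]
opening: 0.002
finger_force: 0.0
```

```bash
python3 - <<'E'
from h import *
s=get_state();print({k:np.round(s[k],3) for k in('time','eef_pos','tcp_rot','contact_force','opening','qpos')})
a=read_camera('top')[130:250,290:420,::-1];b=read_camera('scene')[165:300,210:340,::-1]
cv2.imwrite("pics/c2.png",np.hstack([cv2.resize(a,None,fx=3,fy=3,interpolation=2)[:360],cv2.resize(b,None,fx=3,fy=3,interpolation=2)[:360]]))
print('tcp px',proj('top',s['eef_pos']),proj('scene',s['eef_pos']))
# per-camera stage fit
from scipy.optimize import least_squares
def T(u,v): return (300+u/3.636,140+v/3.636)
def S(u,v): return (220+(u-400)/2.939,170+v/2.939)
L=np.array([[-.042,-.066,.070],[-.042,.066,.070],[.080,0,.19]])
obs={'top':[T(297,205),T(151,305),T(133,73)],'scene':[S(457,231),S(566,111),S(671,87)]}
gr={'top':T(192,61),'scene':S(616,118)}
def W(p,l): c,sn=np.cos(p[2]),np.sin(p[2]);return [p[0]+c*l[0]-sn*l[1],p[1]+sn*l[0]+c*l[1],l[2]]
for cams in(['top'],['scene'],['top','scene']):
    f=lambda p:np.concatenate([proj(n,W(p,l))-o for n in cams for l,o in zip(L,obs[n])])
    r=least_squares(f,[.61,-.007,.5]);p=r.x
    print(cams,p.round(4),'res',r.fun.round(1),'pad',np.round(W(p,L[0]),4))
    for n in cams:
      for z in(.188,.196):
        g=onz(n,gr[n],z)-[p[0],p[1],0];c,sn=np.cos(p[2]),np.sin(p[2]);print('  green',n,z,np.round([c*g[0]+sn*g[1],-sn*g[0]+c*g[1]],4))
E
```

```text
{'time': np.float64(1.767), 'eef_pos': array([ 0.607, -0.084,  0.128]), 'tcp_rot': array([ 0.978,  0.21 , -0.002, -0.001]), 'contact_force': array([-0.718, -0.529, -1.032]), 'opening': np.float64(0.002), 'qpos': array([-0.304,  0.256,  1.813, -0.   ,  1.077,  0.844])}
tcp px [384.37242603 189.88414127] [235.17422913 225.14156212]
['top'] [ 0.608  -0.0061  0.497 ] res [ 0.1 -0.3 -0.3 -0.3  0.2  0.5] pad [ 0.6025 -0.0842  0.07  ]
  green top 0.188 [ 0.0663 -0.0384]
  green top 0.196 [ 0.0646 -0.0367]
['scene'] [ 0.6152 -0.0075  0.5189] res [ 0.1 -0.3 -0.6 -0.6  0.3  0.8] pad [ 0.6115 -0.0856  0.07  ]
  green scene 0.188 [ 0.0622 -0.0346]
  green scene 0.196 [ 0.0667 -0.042 ]
['top', 'scene'] [ 0.6116 -0.0065  0.5109] res [ 0.  -2.   0.1 -1.5 -0.2 -0.7 -0.3 -1.9 -0.7 -1.7 -0.5 -0.4] pad [ 0.6073 -0.0846  0.07  ]
  green top 0.188 [ 0.0628 -0.0372]
  green top 0.196 [ 0.0611 -0.0354]
  green scene 0.188 [ 0.0652 -0.0367]
  green scene 0.196 [ 0.0697 -0.0441]
```

View pics/c2.png

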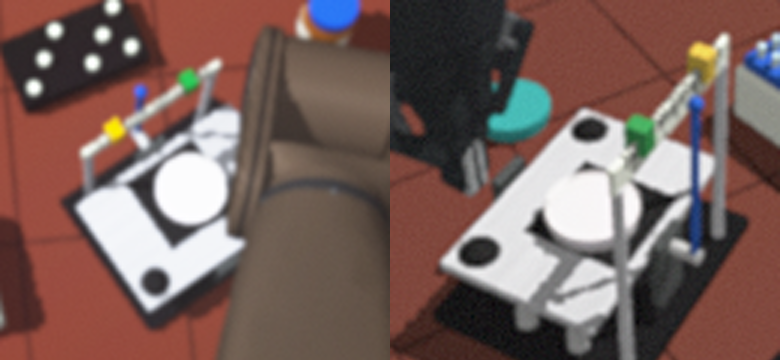

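Shut fingertips hang over the right pad, at scene crop (473,190). That is about 3 px off the TCP projection (235,225), so the scene camera is slightly biased and the top camera's pad estimate (0.603,-0.084) is the better one. Pressing to the green mark should put the TCP near z≈0.054. I'll come down to just above the pad first.

Request:
{"api": "move_arm", "payload": {
  "moves": [
    [0,[-0.003,0,0.008],[0,0,0]],
    [0,[0,0,0.01],[0,0,0]],
    [0,[0,0,0.01],[0,0,0]],
    [0,[0,0,0.01],[0,0,0]],
    [0,[0,0,0.008],[0,0,0]],
    [0,[0,0,0.004],[0,0,0]],
    [0,[0,0,0],[0,0,0]],
    [0,[0,0,0],[0,0,0]],
    [0,[0,0,0],[0,0,0]],
    [0,[0,0,0],[0,0,0]]
  ]
}}

```text
time: 2.7
eef_pos: [0.6061, -0.0868, 0.0821]
tcp_rot: [0.978, 0.209, 0.001, 0.0]
contact_force: [0.3, -1.1, -0.3]
opening: -0.001
finger_force: 0.0
```

Request:
{"api": "move_arm", "payload": {
  "moves": [
    [0,[-0.002,-0.002,0.003],[0,0,0]],
    [0,[0,0,0.003],[0,0,0]],
    [0,[0,0,0.003],[0,0,0]],
    [0,[0,0,0.003],[0,0,0]],
    [0,[0,0,0.003],[0,0,0]],
    [0,[0,0,0.003],[0,0,0]],
    [0,[0,0,0.003],[0,0,0]],
    [0,[0,0,0],[0,0,0]],
    [0,[0,0,0],[0,0,0]],
    [0,[0,0,0],[0,0,0]]
  ]
}}

```text
time: 3.53
eef_pos: [0.6033, -0.086, 0.0607]
tcp_rot: [0.978, 0.209, 0.0, 0.0]
contact_force: [-0.6, -2.9, 2.9]
opening: -0.008
finger_force: 1.6
```

```bash
python3 - <<'E'
from h import *
s=get_state();print({k:np.round(s[k],4) for k in('time','eef_pos','contact_force')})
a=read_camera('top')[130:220,300:390,::-1];b=read_camera('scene')[170:260,230:330,::-1]
cv2.imwrite("pics/c3.png",np.hstack([cv2.resize(a,None,fx=4,fy=4,interpolation=2),cv2.resize(b,None,fx=4,fy=4,interpolation=2)]))
E
```

```text
{'time': np.float64(3.5333), 'eef_pos': array([ 0.6033, -0.086 ,  0.0607]), 'contact_force': array([-0.5934, -2.9267,  2.9173])}
```

View pics/c3.png

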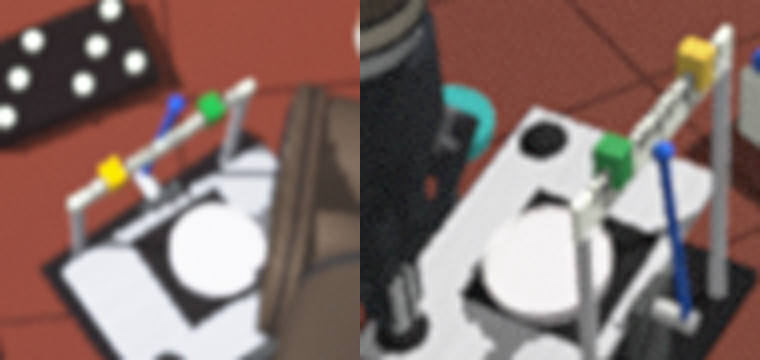

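Now the ball has moved toward green: top (344,155.5) against green (352.8,156.5), and scene (305.8,207.5) against green (293.3,210.5). It's roughly halfway. Next I'll compute both positions along the scale.

```bash
python3 - <<'E'
from h import *
from scipy.optimize import brentq, minimize_scalar
p0={'top':(.608,-.0061,.505),'scene':(.6152,-.0075,.512)}
def W(p,l): c,s=np.cos(p[2]),np.sin(p[2]);return [p[0]+c*l[0]-s*l[1],p[1]+s*l[0]+c*l[1],l[2]]
ball0={'top':(336.6,160.1),'scene':(312.2,199.6)};ball={'top':(344,155.5),'scene':(305.75,207.5)};gr={'top':(352.75,156.6),'scene':(293.3,210.3)}
for n in p0:
    p=p0[n]; B=lambda y:proj(n,W(p,[.08,y,.06+np.sqrt(.13**2-y*y)]))
    off=np.array(ball0[n])-B(0)
    fit=lambda F,o:minimize_scalar(lambda y:np.sum((F(y)+off-o)**2),bounds=(-.06,.06),method='bounded').x
    print(n,'off',off.round(1),'ball y',round(fit(B,ball[n]),4),'green y',[round(fit(lambda y:proj(n,W(p,[.065,y,z])),gr[n]),4) for z in(.188,.194)])
    for y in(-.034,-.037): print('  target ball px',y,(B(y)+off).round(1))
E
```

```text
top off [ 0.  -0.6] ball y -0.0221 green y [np.float64(-0.0381), np.float64(-0.0368)]
  target ball px -0.034 [347.8 153.1]
  target ball px -0.037 [348.8 152.5]
scene off [-0.2 -1. ] ball y -0.0213 green y [np.float64(-0.037), np.float64(-0.0412)]
  target ball px -0.034 [302.6 213.6]
  target ball px -0.037 [301.7 215.1]
```

Green is at about -37 mm and the pointer at -22 mm. The remaining 14 mm means about 7 mm more down at the pad. I'll press 6.5 mm, then check.

Request:
{"api": "move_arm", "payload": {
  "moves": [
    [0,[0,0,0.002],[0,0,0]],
    [0,[0,0,0.002],[0,0,0]],
    [0,[0,0,0.0015],[0,0,0]],
    [0,[0,0,0.001],[0,0,0]],
    [0,[0,0,0],[0,0,0]],
    [0,[0,0,0],[0,0,0]],
    [0,[0,0,0],[0,0,0]],
    [0,[0,0,0],[0,0,0]],
    [0,[0,0,0],[0,0,0]],
    [0,[0,0,0],[0,0,0]]
  ]
}}

```text
time: 4.47
eef_pos: [0.6032, -0.0857, 0.054]
tcp_rot: [0.978, 0.209, 0.0, 0.0]
contact_force: [-0.3, -2.2, 5.3]
opening: 0.0
finger_force: 2.5
```

```bash
python3 - <<'E'
from h import *
s=get_state();print({k:np.round(s[k],4) for k in('time','eef_pos','contact_force')})
a=read_camera('top')[130:220,300:390,::-1];b=read_camera('scene')[170:260,230:330,::-1]
cv2.imwrite("pics/c4.png",np.hstack([cv2.resize(a,None,fx=4,fy=4,interpolation=2),cv2.resize(b,None,fx=4,fy=4,interpolation=2)]))
E
```

```text
{'time': np.float64(4.4667), 'eef_pos': array([ 0.6032, -0.0857,  0.054 ]), 'contact_force': array([-0.3274, -2.1695,  5.307 ])}
```

View pics/c4.png

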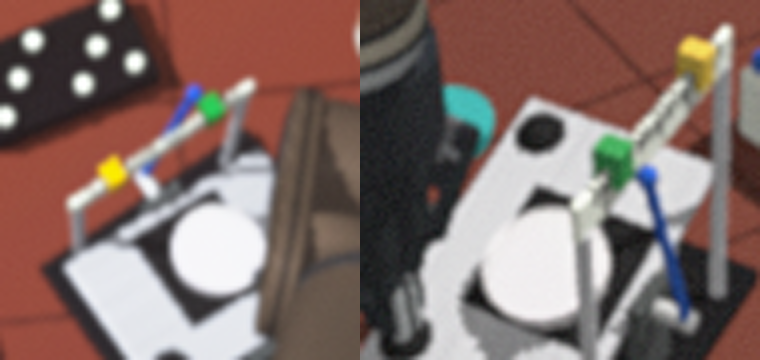

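The ball is now at top (348.5,153.3) and scene (302,213.5), which is y≈-35 mm against green at -37 mm, so it is level. I'll hold with 0.5 mm more, then lift gently and clear.

Request:
{"api": "move_arm", "payload": {
  "moves": [
    [0,[0,0,0.0005],[0,0,0]],
    [0,[0,0,0],[0,0,0]],
    [0,[0,0,0],[0,0,0]],
    [0,[0,0,0],[0,0,0]],
    [0,[0,0,0],[0,0,0]],
    [0,[0,0,0],[0,0,0]],
    [0,[0,0,0],[0,0,0]],
    [0,[0,0,0],[0,0,0]],
    [0,[0,0,0],[0,0,0]],
    [0,[0,0,0],[0,0,0]]
  ]
}}

```text
time: 5.4
eef_pos: [0.6031, -0.0857, 0.0535]
tcp_rot: [0.978, 0.209, 0.0, 0.0]
contact_force: [-0.0, -2.1, 5.0]
opening: 0.0
finger_force: 2.6
```

Request:
{"api": "move_arm", "payload": {
  "moves": [
    [0,[0,0,0],[0,0,0]],
    [0,[0,0,-0.002],[0,0,0]],
    [0,[0,0,-0.003],[0,0,0]],
    [0,[0,0,-0.003],[0,0,0]],
    [0,[0,0,-0.003],[0,0,0]],
    [0,[0,0,-0.003],[0,0,0]],
    [0,[0,0,-0.003],[0,0,0]],
    [0,[0,0,-0.004],[0,0,0]],
    [0,[0,0,-0.008],[0,0,0]],
    [0,[0,0,-0.015],[0,0,0]]
  ]
}}

```text
time: 6.23
eef_pos: [0.601, -0.0849, 0.0956]
tcp_rot: [0.978, 0.209, -0.002, -0.001]
contact_force: [0.0, -0.3, -0.2]
opening: -0.0
finger_force: 0.0
```

Request:
{"api": "move_arm", "payload": {
  "moves": [
    [0,[0,0,-0.025],[0,0,0]],
    [0,[0,0,-0.03],[0,0,0]],
    [0,[0,0,-0.03],[0,0,0]],
    [0,[0,0,-0.03],[0,0,0]],
    [0,[-0.03,0.02,0],[0,0,0]],
    [0,[-0.03,0.02,0],[0,0,0]],
    [0,[-0.03,0.02,0],[0,0,0]],
    [0,[-0.03,0.02,0],[0,0,0]],
    [0,[-0.01,0.01,0],[0,0,0]],
    [0,[0,0,0],[0,0,0]]
  ]
}}

```text
time: 7.07
eef_pos: [0.5199, -0.2233, 0.2127]
tcp_rot: [0.978, 0.207, -0.0, 0.0]
contact_force: [0.3, -0.6, -0.2]
opening: -0.005
finger_force: 0.0
```

```bash
python3 - <<'E'
from h import *
s=get_state();print({k:np.round(s[k],4) for k in('time','eef_pos','contact_force')})
a=read_camera('top')[130:250,290:410,::-1];b=read_camera('scene')[170:290,220:350,::-1]
cv2.imwrite("pics/c5.png",np.hstack([cv2.resize(a,None,fx=3,fy=3,interpolation=2),cv2.resize(b,None,fx=3,fy=3,interpolation=2)]))
E
```

```text
{'time': np.float64(7.0667), 'eef_pos': array([ 0.5199, -0.2233,  0.2127]), 'contact_force': array([ 0.2591, -0.5734, -0.211 ])}
```

View pics/c5.png

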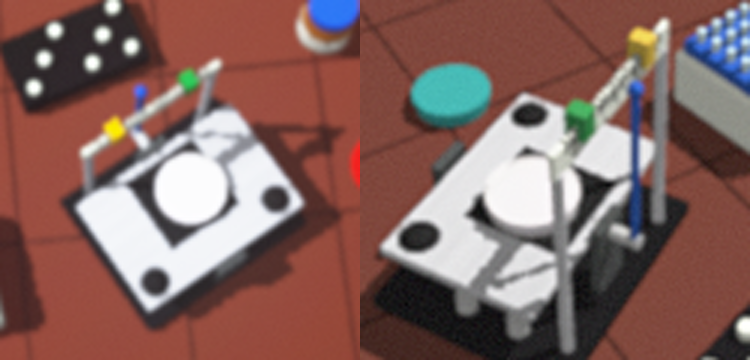

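The pointer is upright again at mid-scale: the ball is at top (336.7,160.7) and scene (312,199.3), matching the start. The dish is unmoved at about (353.5,193) and the arm is clear, so I'll hand it in.

```bash
python3 -c "
from plant import *
print(sign_off())"
```

```text
the job is handed in; nothing more can be done
None
```

I pressed the right pad until the pointer was level with the green mark (within about 2 mm by camera), held it there for over a second and let it spring back to mid-scale. The dish looked unmoved and the arm was clear when I handed the job in; no verdict came back.

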